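Slide the filter holder home in the light-source guide

ROBOT

A 6-joint arm with a two-finger parallel gripper is mounted at the origin on the work surface. World frame = base frame: x ahead of the robot, y to its left, z up, the work surface at z = 0. Lengths are in mm, angles in degrees, forces in N, time in s.
With the tool pointing down it reaches from about 300 to 850 mm from the base axis. Payload 4.2 kg.
Tool frame: the origin (TCP) lies at the centre of the arm's flange, where the gripper is bolted on; the fingertips stand 191 mm ahead of it and the grasp point (between the pads) lies 172 mm ahead of it; z points along the fingers, y is the direction in which the jaws open and shut (so a half turn about z gives the same grasp; the last joint's range is limited). The gripper opens to 91 mm and grips with 3 to 60 N. Pads are 32 mm wide; open, the fingers measure 118 mm over their backs; the gripper's body (76 mm by 178 mm) begins 60 mm behind the grasp point.
Start: joints at [72.823, 18.312, 89.639, -0, 72.044, -1.146], TCP at [158.791, 552.638, 404.776] pointing down, gripper open.
Joint ranges: [-177.97, 177.97], [-48.28, 115.42], [12.27, 149.76], [-77.06, 257.06], [2.81, 150.46], [-146.56, 146.56]. Speed limits (degrees/s): [147.25, 147.25, 180, 180, 180, 180].

INTERFACE

Orientations are given as [roll, pitch, yaw] about the fixed x, y, z axes, in that order (R = Rz(yaw) Ry(pitch) Rx(roll)).
In Python, from workcell import status, vision, ticket gives the robot as it stands.
- The arm moves only by the shell command python3 -m jog 'ROWS' [FORCE]. ROWS is JSON, a list of rows, each a list of 7 numbers: the finger opening in m, from 0 to 0.0912, then the shift along the tool's x, y, z in m, then the turn, a rotation vector about the tool's x, y, z in rad. A call has 1 to 12 rows; each row shifts and turns the commanded pose from where the row before left it, along the tool's axes as they then stand; what a row does not reach is not made up. A row lasts 1/8 s, in which the tool goes at most 62.5 mm and 10.7 degrees, less where a joint would pass 70% of its speed; a pose out of reach is approached as far as the arm can. A call with a gripper value outside its range is refused whole. The fingers move at their own pace and stop on an object; FORCE is the grip in N (left out, the last holds). Time passes only in rows, so rows that do not move let the fingers close. It gives the time, the measured TCP pose, the force and the opening at its end, in the units of the state.
- status.state(): the state, without advancing time (a new reading comes with each control period).
- vision.grab_frame(name): name is "scene" or "top" or "wrist"; returns a dict with "color" (400x640x3 uint8, blue, green, red), "depth" (400x640 float32, mm along the optical axis (not along the pixel's ray), 0 where there is no reading), "fov_y" (degrees; the focal length in pixels is half the picture's height over the tangent of half this angle, whatever the lens; pixels are square), "cx", "cy" (the principal point, pixels), "pose" (4x4, takes a point from camera to world coordinates). Camera axes: x right, y down, z forward; pixel columns grow to the right and rows downward; lengths in mm; the calibration is good to about 2 mm. A picture is of the moment at which its call begins.
- ticket.job_done(): hands the job in, once; it reports no verdict.
Trained networks look in the newest picture that a camera, given by its name, has taken for a name from the list of things; names that differ only in an ending like _2 or _b are one class to them, and where a whole thing is asked for, a point or a joint stands for the part that bears it (a point fixed in the world has none). Each returns a list of dicts, best first, with "p" (0 to 1); they miss things now and then, are a little off and sometimes report something else, mostly with a low value. They report only what shows in the picture. A call takes as long as a camera call. They do not tell look-alikes from the thing itself.
- vision.find_in(camera, label): "location" ([x, y, z] in mm, in world coordinates, good to about 4 mm: the middle of the surface that is visible of it).
- vision.silhouettes(camera, label): "pixels" (400x640 bool, what is visible of it).
The state is a dict: "time_s": time; "qpos": joint angles; "qvel": joint speeds; "effort": joint torques, N m; "ee_pos": TCP position; "ee_rot": TCP orientation; "force": force on the tool from outside, world axes, zero at the start; "torque": the same for the moment, N m; "gripper_width": finger opening in mm.
Only numpy, scipy, OpenCV 4.12 (cv2) and the standard library are available. Lean on these libraries where they do the work, as an engineer would, in place of code of your own. Each camera call takes 0.05 s, during which the arm holds its last target.

TASK

Three filter holders stand on the bench. Take the one with the small rectangular foot, set it at the open end of the metal guide and slide its foot in under the two overhanging lips until it is fully home against the end stop by the light source, then let go of it, standing upright. Leave the round-footed holder and the one with the big square-looking foot where they are.

Things in the scene. Friction and masses are not known exactly. Their poses are not given: they have to be found in the camera images.
- narrow_head (a point): Filter holder to move, loose, upright: dark steel foot 70 (x) x 50 (y) x 10 mm, 12 mm post on its centre, on top a black block head 24 (x) x 36 (y) x 54 mm tall, a glass window in each x face; front and back alike. This point: centre of the head, 82 mm above the foot's underside (head spans 55 to 109 mm). About 0.35 kg. z up. Grasp the head across x or y.
- guide_seat (a point): Fixed guide: point on its floor, 5 mm above the bench, where the foot's centre stands when home. x: from mouth to stop; z up. In mm from here: floor plate x -175 to 50; channel 66 wide; lips x -75 to 35, 29 to 34 above floor, slot between them 30; stop face x 35; flared cheeks, 23 tall, x -105 to -67; grey source box x 80 to 200, 150 wide, 105 above floor. Set down at about x -130.
- round_head (a point): Bystander holder with a round dark steel foot, 80 mm across and 10 mm thick, otherwise with the same post and head; this point is its head's centre, 82 mm above the bench. Leave it.
- broad_head (a point): Bystander holder with a broad dark steel foot, 92 x 84 x 10 mm, otherwise with the same post and head; this point is its head's centre, 82 mm above the bench. Leave it.
Mind the look-alikes: they are no part of the job. What is shaped like the part that bears narrow_head but blue or purple is not meant.

How it is judged:
By the outcome, as a careful person would: the job done as asked, in the order asked, and still so for the second after the job is handed in, with the robot touching nothing.
It also fails if it takes over 38 s, if anything falls off the work surface, if the arm or the gripper's body presses on something with over 40 N, if the wrist force passes 120 N, or if a joint passes its speed limit or range.

## Working session

There is one attempt and no reset: what is moved stays moved. The work goes in short steps, Python scripts to look and compute and a shell command to move; the robot and the scene stay as the last step left them, time stands still between calls to the robot, and variables do not carry over. Pictures are saved under pics/ and viewed, and the job is handed in when it is done.

```bash
ls; mkdir -p pics; cat > h.py <<'E'
import numpy as np, cv2
from workcell import status, vision, ticket
def grab(c,name=None):
    f=vision.grab_frame(c)
    if name: cv2.imwrite('pics/'+name,f['color'])
    return f
def K(f):
    fl=200/np.tan(np.radians(f['fov_y'])/2); return fl
def px2w(f,u,v,d=None):
    d=f['depth'][int(round(v)),int(round(u))] if d is None else d
    fl=K(f); p=np.array([(u-f['cx'])/fl*d,(v-f['cy'])/fl*d,d,1])
    return (np.array(f['pose'])@p)[:3]
def w2px(f,p):
    q=np.linalg.inv(f['pose'])@np.r_[p,1]; fl=K(f)
    return q[0]/q[2]*fl+f['cx'],q[1]/q[2]*fl+f['cy']
def cloud(f):
    v,u=np.mgrid[0:400,0:640]; d=f['depth']; fl=K(f)
    P=np.stack([(u-f['cx'])/fl*d,(v-f['cy'])/fl*d,d],-1)
    T=np.array(f['pose']); return P@T[:3,:3].T+T[:3,3]
E
python3 - <<'E'
from h import *
for c in ['scene','top','wrist']:
    f=grab(c,c+'0.png'); np.save(c+'0.npy',f,allow_pickle=True)
    print(c,np.round(f['pose'],2).tolist(),f['fov_y'],f['cx'],f['cy'])
    for n in ['narrow_head','guide_seat','round_head','broad_head']:
        for r in vision.find_in(c,n): print(n,round(r['p'],2),np.round(r['location'],0),np.round(w2px(f,r['location'])))
print(status.state())
E
```

```text
pics
scene [[-0.66, 0.59, -0.46, 907.9], [0.75, 0.53, -0.4, 484.09], [0.01, -0.61, -0.79, 847.34], [0.0, 0.0, 0.0, 1.0]] 49.25997259303483 320.18889914413296 201.38011309644804
narrow_head 0.75 [321. 225.   8.] [398. 213.]
narrow_head 0.73 [594. 150.   7.] [296. 270.]
narrow_head 0.72 [434. 187.   9.] [356. 233.]
narrow_head 0.69 [348.  49.   8.] [334. 182.]
guide_seat 0.59 [ 708. -149.   54.] [163. 215.]
round_head 0.9 [455. 380.  12.] [422. 291.]
broad_head 0.68 [584. 323.  10.] [362. 317.]
top [[-0.0, -1.0, 0.09, 415.77], [-1.0, 0.0, 0.01, 96.6], [-0.02, -0.09, -1.0, 968.92], [0.0, 0.0, 0.0, 1.0]] 54.92860852981841 318.30441073983155 196.26901466676566
narrow_head 0.84 [314. 218.  11.] [275. 274.]
narrow_head 0.78 [349.  50.   8.] [343. 260.]
narrow_head 0.75 [429. 177.   6.] [292. 228.]
narrow_head 0.73 [578. 142.   7.] [306. 168.]
guide_seat 0.62 [ 672. -178.   41.] [436. 128.]
round_head 0.83 [446. 368.   8.] [216. 221.]
broad_head 0.87 [560. 308.  13.] [240. 175.]
broad_head 0.68 [445. 366.   6.] [217. 221.]
wrist [[0.28, 0.93, 0.23, 94.07], [0.96, -0.27, -0.06, 571.7], [0.0, 0.24, -0.97, 384.9], [0.0, 0.0, 0.0, 1.0]] 69.81649713961092 319.8836234376976 199.1349654865401
{'time_s': 0.75, 'qpos': array([ 7.28220059e+01,  1.83114128e+01,  8.96389771e+01, -3.72330619e-04,
        7.20441816e+01, -1.14654565e+00]), 'qvel': array([ 0.08789106,  0.03170786,  0.13033094,  0.02987632, -0.04987824,
       -0.03835899]), 'effort': array([ 2.47172196e-03, -4.12281168e+01, -2.32211012e+01,  7.29445321e-02,
        3.77199752e-02, -1.09014314e-05]), 'ee_pos': array([158.80011704, 552.63364593, 404.7809688 ]), 'ee_rot': array([1.79994580e+02, 4.62759036e-04, 1.63968666e+02]), 'force': array([-0.96510416, -1.02791006, -0.54745431]), 'torque': array([0.00671382, 0.01147757, 0.00048535]), 'gripper_width': 91.41251271407812}
```

View pics/scene0.png

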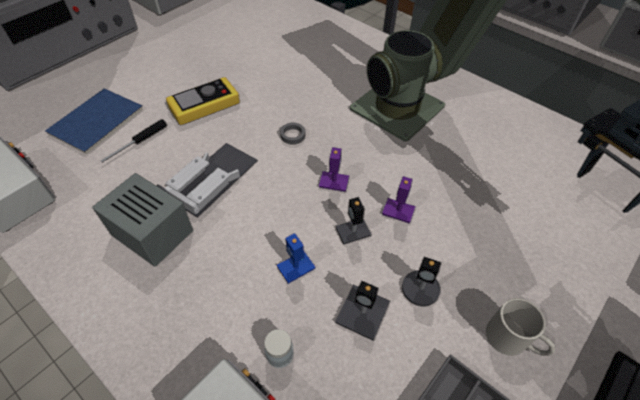

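View pics/top0.png

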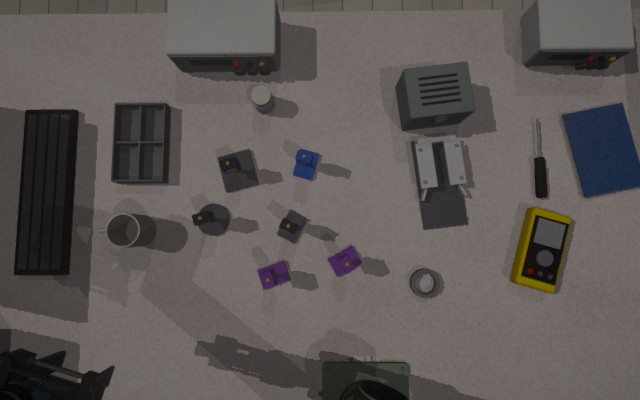

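The scene picture shows the candidates: a black holder with a small rectangular foot at scene (353,225) / top (292,227); purple ones at scene (335,175) and (402,200); a blue one at (295,262); a round foot at (425,285); a broad foot at (363,310). By the description I pick the black one at (353,225). I'll check it in a crop and measure.

```bash
python3 - <<'E'
from h import *
S=np.load('scene0.npy',allow_pickle=True).item();T=np.load('top0.npy',allow_pickle=True).item()
a=cv2.resize(S['color'][180:250,310:410],None,fx=4,fy=4,interpolation=2)
b=cv2.resize(T['color'][200:250,265:345],None,fx=5,fy=5,interpolation=2)
c=cv2.resize(T['color'][55:235,390:490],None,fx=3,fy=3,interpolation=2)
h=max(a.shape[0],b.shape[0],c.shape[0]); 
p=lambda i:cv2.copyMakeBorder(i,0,h-i.shape[0],0,0,0)
o=np.hstack([p(a),p(b)]);cv2.imwrite('pics/crop1.png',o[:, :800]);cv2.imwrite('pics/crop2.png',c)
for n,f in (('S',S),('T',T)):
    P=cloud(f);ok=f['depth']>0
    m=ok&(abs(P[...,0]-430)<70)&(abs(P[...,1]-180)<60)
    for lo,hi in((5,20),(60,98),(100,125)):
        q=P[m&(P[...,2]>lo)&(P[...,2]<hi)]
        if len(q):
            print(n,lo,hi,len(q),q.mean(0).round(1),q.min(0).round(),q.max(0).round(),cv2.minAreaRect(q[:,:2].astype(np.float32)))
    # bench ref
    bz=P[ok&(abs(P[...,0]-480)<60)&(abs(P[...,1]-70)<40)][:,2];print('bench',np.median(bz))
    g=ok&(P[...,0]>400)&(P[...,0]<850)&(P[...,1]<-30)&(P[...,1]>-320)
    for lo,hi in((3,8),(30,45),(100,120)):
        mm=g&(P[...,2]>lo)&(P[...,2]<hi)
        k,l,st,ce=cv2.connectedComponentsWithStats(mm.astype(np.uint8))
        for i in range(1,k):
            if st[i,4]>60:
                q=P[l==i];print(n,lo,hi,st[i],np.median(q,0).round(1),cv2.minAreaRect(q[:,:2].astype(np.float32)))
E
```

```text
S 5 20 494 [434.1 179.    9.3] [391. 140.   5.] [471. 216.  20.] ((429.9689636230469, 177.51046752929688), (52.006614685058594, 70.59666442871094), 59.794559478759766)
S 60 98 171 [439.2 183.   80. ] [426. 156.  60.] [448. 197.  98.] ((438.71240234375, 177.5998992919922), (20.8056583404541, 40.70642852783203), 7.974970817565918)
S 100 125 181 [431.7 177.8 107.4] [413. 156. 100.] [448. 196. 114.] ((430.1549987792969, 177.31922912597656), (36.97434997558594, 25.335229873657227), 60.391685485839844)
bench -0.5214300675152117
S 3 8 [ 179  143   79   53 1052] [ 480.9 -209.6    4.9] ((524.4263305664062, -192.98513793945312), (197.940673828125, 113.52400970458984), 8.836787223815918)
S 3 8 [185 176  56  41 218] [ 585.4 -138.7    5. ] ((571.5545043945312, -136.90396118164062), (42.86164093017578, 157.56549072265625), 82.3990249633789)
S 30 45 [ 165  156   66   52 1456] [ 592.3 -174.3   38.1] ((587.3436889648438, -187.672607421875), (123.87604522705078, 114.5243148803711), 7.130959510803223)
S 30 45 [105 221  86  40 302] [759.1 -96.5  37.7] ((771.7471923828125, -132.77490234375), (91.39451599
[... 824 characters left out ...]
4882812), (148.35618591308594, 13.338764190673828), 7.797377586364746)
T 3 8 [ 419  144   49   87 1852] [ 489.3 -198.6    5.4] ((533.9195556640625, -192.548095703125), (211.7944793701172, 115.82032012939453), 7.7007856369018555)
T 30 45 [397  82  68  47 151] [ 688.5 -116.5   37.4] ((702.078125, -143.64984130859375), (186.6544189453125, 90.15615844726562), 58.92429733276367)
T 30 45 [ 415  135   52   55 1719] [ 589.4 -180.5   39.3] ((588.9962158203125, -186.97381591796875), (124.62723541259766, 112.11448669433594), 6.772809982299805)
T 100 120 [ 403   62   73   58 3426] [ 738.6 -166.6  110.7] ((738.274169921875, -168.0325927734375), (126.90139770507812, 150.43252563476562), 6.518533229827881)
```

```bash
sleep 1; ls pics
```

```text
crop1.png
crop2.png
scene0.png
top0.png
wrist0.png
```

View pics/crop1.png

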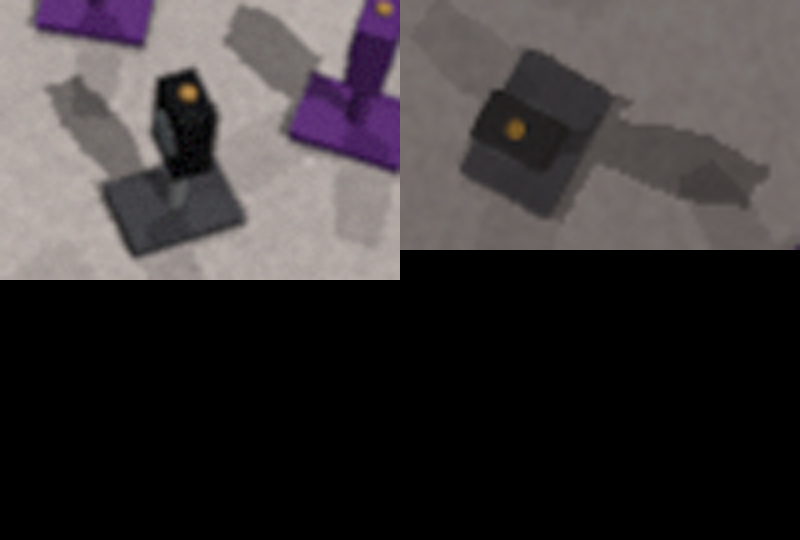

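View pics/crop2.png

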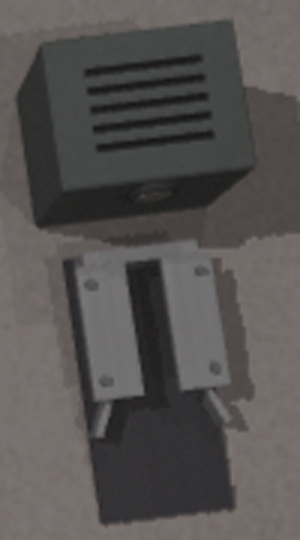

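The crop confirms it: small rectangular dark foot, black head, not blue or purple. Measured values:
- **Holder:** centre about (431,177), top at 109, x axis at about -28°.
- **Guide:** yaw about +7°, seat about (599,-185).

Moving to hover above the holder.

```bash
python3 -m jog '[[0.09,-0.0365,-0.0286,0,0,0,0],[0.09,-0.0365,-0.0286,0,0,0,0],[0.09,-0.0365,-0.0286,0,0,0,0],[0.09,-0.0365,-0.0286,0,0,0,0],[0.09,-0.0365,-0.0286,0,0,0,0],[0.09,-0.0365,-0.0286,0,0,0,0],[0.09,-0.0365,-0.0286,0,0,0,0],[0.09,-0.0365,-0.0286,0,0,0,0],[0.09,-0.0365,-0.0286,0,0,0,0],[0.09,-0.0365,-0.0286,0,0,0,0]]' 30
python3 -m jog '[[0.09,0,0,0,0,0,0.178],[0.09,0,0,0,0,0,0.178],[0.09,0,0,0,0,0,0.178],[0.09,0,0,0,0,0,0.178],[0.09,0,0,0,0,0,0.178],[0.09,0,0,0,0,0,0.178],[0.09,0,0,0,0,0,0.178],[0.09,0,0,0,0,0,0.178],[0.09,0,0,0,0,0,0.178],[0.09,0,0,0,0,0,0.178],[0.09,0,0,0,0,0,0]]'
python3 - <<'E'
from h import *
f=grab('wrist','wrist1.png');np.save('wrist1.npy',f,allow_pickle=True)
for r in vision.find_in('wrist','narrow_head'): print(r)
P=cloud(f);ok=f['depth']>0
m=ok&(abs(P[...,0]-430)<70)&(abs(P[...,1]-180)<60)
for lo,hi in((6,16),(100,125)):
    q=P[m&(P[...,2]>lo)&(P[...,2]<hi)]
    print(lo,hi,len(q),q.mean(0).round(1),np.median(q[:,2]),cv2.minAreaRect(q[:,:2].astype(np.float32)))
print(status.state()['ee_pos'],status.state()['ee_rot'])
E
```

```text
time_s: 2.0
ee_pos: [431.3, 175.6, 405.0]
ee_rot: [180.0, 0.0, 164.0]
force: [1.7, 0.4, 0.8]
gripper_width: 90.2
time_s: 3.38
ee_pos: [430.6, 176.9, 404.8]
ee_rot: [180.0, -0.0, 62.1]
force: [0.7, -0.1, -0.4]
gripper_width: 90.2
{'location': [580.0, 147.3, 64.1], 'p': 0.76}
{'location': [348.8, 50.7, 13.7], 'p': 0.59}
{'location': [429.3, 179.7, 6.7], 'p': 0.58}
{'location': [563.0, 302.5, 8.7], 'p': 0.16}
6 16 1317 [431.1 182.9  10.2] 10.163362786614073 ((428.50323486328125, 178.99215698242188), (50.06591796875, 70.16108703613281), 61.38383865356445)
100 125 880 [429.1 179.9 109. ] 109.09031377956356 ((428.8368225097656, 178.89259338378906), (36.010345458984375, 23.834125518798828), 61.209259033203125)
[430.58482029 176.93512761 404.78036107] [ 1.79997721e+02 -5.41612988e-03  6.21385125e+01]
```

View pics/wrist1.png

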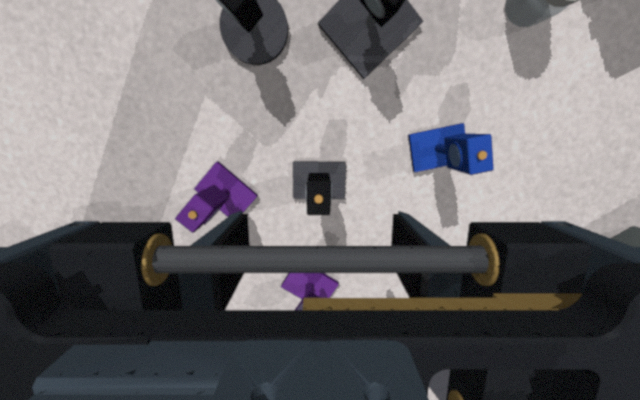

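Wrist view: the black holder is at (318,190), centred between the jaws. The purple ones are at (215,200) and (310,285), the blue at (455,150). The measurements agree (foot 50x70, top at 109), so I descend and grip.

```bash
python3 -m jog '[[0.09,0,0,0.03,0,0,0.013],[0.09,0.0007,0,0.035,0,0,0],[0.09,0,0,0.035,0,0,0],[0.09,0,0,0.03,0,0,0],[0.09,0,0,0.02,0,0,0],[0.09,0,0,0,0,0,0]]' 30
python3 -m jog '[[0.015,0,0,0,0,0,0],[0.015,0,0,0,0,0,0],[0.015,0,0,0,0,0,0],[0.015,0,0,0,0,0,0],[0.015,0,0,0,0,0,0],[0.015,0,0,0,0,0,0]]' 30
python3 -m jog '[[0.015,0,0,0,0,0,0],[0.015,0,0,0,0,0,0]]'
```

```text
time_s: 4.22
ee_pos: [430.6, 177.4, 253.6]
ee_rot: [-179.9, 0.2, 61.3]
force: [-0.7, 0.7, -0.5]
gripper_width: 89.8
time_s: 4.97
ee_pos: [431.0, 177.6, 254.8]
ee_rot: [-180.0, -0.0, 61.2]
force: [0.6, 0.7, 0.2]
gripper_width: 32.7
time_s: 5.22
ee_pos: [430.6, 177.6, 254.5]
ee_rot: [-179.9, 0.0, 61.2]
force: [-1.5, 0.1, -0.6]
gripper_width: 24.3
```

```bash
python3 -m jog '[[0.015,0,0,-0.01,0,0,0],[0.015,0,0,-0.03,0,0,0],[0.015,0,0,-0.04,0,0,0],[0.015,0,0,-0.04,0,0,0],[0.015,0,0,0,0,0,-0.1575],[0.015,0,0,0,0,0,-0.1575],[0.015,0,0,0,0,0,-0.1575],[0.015,0,0,0,0,0,-0.1575],[0.015,0,0,0,0,0,0]]'
python3 -m jog '[[0.015,-0.02,-0.0009,0,0,0,0],[0.015,-0.038,-0.0009,0,0,0,0],[0.015,-0.038,-0.0009,0,0,0,0],[0.015,-0.038,-0.0009,0,0,0,0],[0.015,-0.038,-0.0009,0,0,0,0],[0.015,-0.038,-0.0009,0,0,0,0],[0.015,-0.02,-0.0009,0,0,0,0],[0.015,0,0,0,0,0,0]]'
python3 - <<'E'
from h import *
f=grab('wrist','wrist2.png');np.save('wrist2.npy',f,allow_pickle=True)
P=cloud(f);ok=f['depth']>0
g=ok&(P[...,0]>400)&(P[...,0]<850)&(P[...,1]<-110)&(P[...,1]>-320)
for lo,hi in((3.5,8),(34,44),(100,120)):
    mm=g&(P[...,2]>lo)&(P[...,2]<hi)
    k,l,st,ce=cv2.connectedComponentsWithStats(mm.astype(np.uint8))
    for i in range(1,k):
        if st[i,4]>150:
            q=P[l==i];print(lo,hi,st[i],np.median(q,0).round(1),cv2.minAreaRect(q[:,:2].astype(np.float32)))
E
```

```text
time_s: 6.35
ee_pos: [430.8, 177.4, 374.8]
ee_rot: [-180.0, 0.0, 97.2]
force: [0.3, 0.6, -4.9]
gripper_width: 24.0
time_s: 7.35
ee_pos: [454.0, -52.4, 374.7]
ee_rot: [-180.0, -0.0, 97.1]
force: [-0.3, 0.2, -4.7]
gripper_width: 23.7
34 44 [485 274  12  37 197] [ 677.8 -154.    38.9] ((678.0028076171875, -154.1998291015625), (2.419351816177368, 55.620567321777344), 6.005891799926758)
```

View pics/wrist2.png

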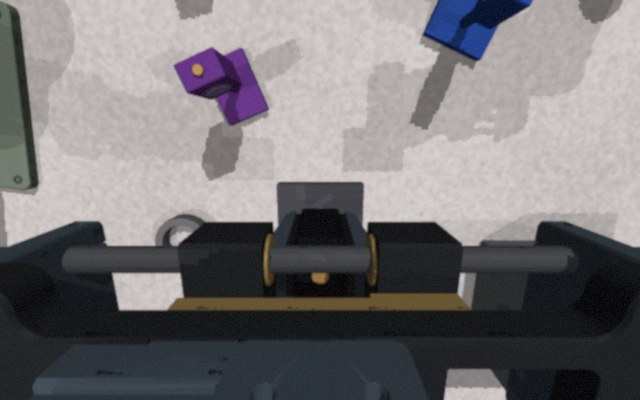

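The wrist view shows the foot level and square to the jaws (cols 278–362, row 182); the guide is off view. The fixed cameras agree on yaw 7.2° and seat about (599.5,-185.6). I'll go above the mouth and check there.

```bash
python3 -m jog '[[0.015,-0.022,-0.0003,0,0,0,0],[0.015,-0.036,-0.0006,0,0,0,0],[0.015,-0.036,-0.0006,0,0,0,0],[0.015,-0.036,-0.0006,0,0,0,0],[0.015,-0.0204,0,0,0,0,0],[0.015,0,0,0.02,0,0,0],[0.015,0,0,0.03,0,0,0],[0.015,0,0,0.03,0,0,0],[0.015,0,0,0.02,0,0,0],[0.015,0,0,0.008,0,0,0],[0.015,0,0,0,0,0,0]]'
python3 - <<'E'
from h import *
o=[]
for c,(a,b,d,e) in (('scene',(110,250,90,290)),('top',(50,240,370,500))):
    f=grab(c);np.save(c+'3.npy',f,allow_pickle=True)
    o.append(cv2.resize(f['color'][a:b,d:e],None,fx=(2.2 if c=='scene' else 2.7),fy=(2.2 if c=='scene' else 2.7),interpolation=2))
h=max(i.shape[0] for i in o)
cv2.imwrite('pics/mouth.png',np.hstack([cv2.copyMakeBorder(i,0,h-i.shape[0],0,0,0) for i in o]))
E
```

```text
time_s: 8.78
ee_pos: [471.4, -200.3, 266.7]
ee_rot: [-180.0, -0.0, 97.3]
force: [0.1, -0.2, -4.8]
gripper_width: 24.2
```

View pics/mouth.png

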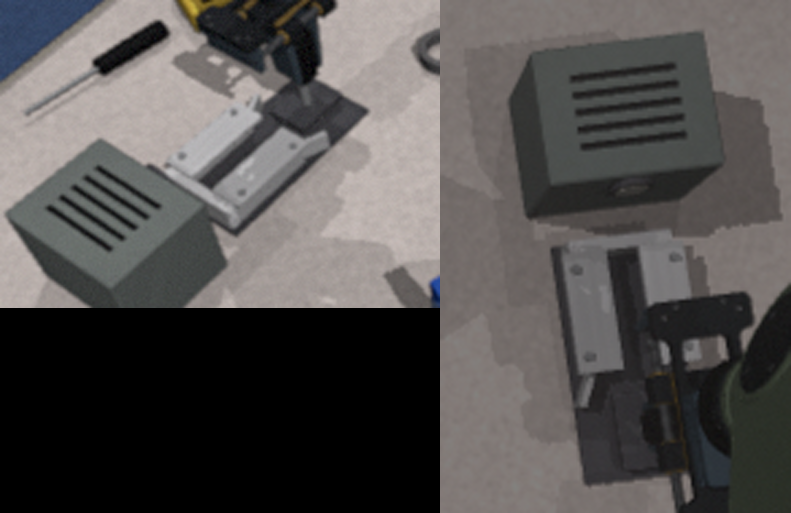

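The holder is at the mouth: foot at scene-crop (303,105), between the flared cheeks and aligned. A numerical check in the guide frame:

```bash
python3 - <<'E'
from h import *
th=np.radians(7.2);c,s=np.cos(th),np.sin(th)
for n in('scene','top'):
    f=np.load(n+'3.npy',allow_pickle=True).item();P=cloud(f);ok=f['depth']>0
    d=P[...,:2]-[599.5,-185.6];gx=d@[c,s];gy=d@[-s,c];z=P[...,2]
    lip=ok&(z>34)&(z<44)&(gx>-70)&(gx<25)&(abs(gy)<70)
    for x in(-60,-40,-20,0,20):
        m=lip&(abs(gx-x)<8);v=np.sort(gy[m]);
        if len(v)<8: continue
        l=v[v>0];r=v[v<0];print(n,x,'lip gy',r[:1].round(1),r[-1:].round(1),l[:1].round(1),l[-1:].round(1))
    m=ok&(z>17)&(z<27)&(gx>-185)&(gx<-85)&(abs(gy)<32)
    q=np.c_[gx[m],gy[m]].astype(np.float32)
    if len(q)>20:print(n,'foot',len(q),np.median(z[m]),q.min(0),q.max(0),cv2.minAreaRect(q))
    m=ok&(z>2)&(z<9)&(gx<-120)&(gx>-170)&(abs(gy)<70);print('plate gy',np.percentile(gy[m],[1,99]).round(1))
    m=ok&(z>2.5)&(z<9)&(gx<-140)&(gx>-190)&(abs(gy)<40);print('plate gx min',np.percentile(gx[m],[1]).round(1))
    m=ok&(z>35)&(z<44)&(abs(gy)<50)&(gx<70);print('stop gx max',np.percentile(gx[m],[1,99]).round(1))
    m=ok&(z>50)&(z<64)&(gx>-160)&(gx<-100)&(abs(gy)<30);print()
E
```

```text
scene -60 lip gy [-54.9] [-14.2] [14.6] [54.9]
scene -40 lip gy [-55.8] [-13.8] [15.4] [56.4]
scene -20 lip gy [-55.2] [-13.1] [13.6] [55.7]
scene 0 lip gy [-56.7] [-15.5] [14.9] [56.3]
scene 20 lip gy [-54.8] [-14.2] [15.1] [55.5]
scene foot 369 21.722627883541918 [-165.07277   -25.872995] [-92.42667   26.684862] ((-129.0060577392578, 0.41075706481933594), (52.14049530029297, 72.51697540283203), 88.96875)
plate gy [-54.4  59.7]
plate gx min [-185.1]
stop gx max [-73.9  48.8]

top -60 lip gy [-54.1] [-18.9] [15.8] [56.2]
top -40 lip gy [] [] [15.6] [56.1]
top -20 lip gy [-52.7] [-14.4] [15.8] [56.5]
top 0 lip gy [-55.6] [-13.9] [15.2] [55.8]
top 20 lip gy [-54.9] [-15.1] [15.4] [55.7]
top foot 320 23.074965653286483 [-161.38564     -6.5412173] [-91.76152   25.518156] ((-126.56373596191406, 9.561128616333008), (32.05769729614258, 69.61713409423828), 89.87403106689453)
plate gy [-10.   66.9]
plate gx min [-186.]
stop gx max [-69.9  50.1]
```

The foot is centred (gy 0.4) and square at x -129, with its underside about 7 mm above the floor. Lowering onto the floor.

```bash
python3 -m jog '[[0.015,0,0,0.004,0,0,0],[0.015,0,0,0.002,0,0,0],[0.015,0,0,0.001,0,0,0],[0.015,0,0,0,0,0,0]]'
python3 -m jog '[[0.015,0,0,0.001,0,0,0],[0.015,0,0,0,0,0,0]]'
```

```text
time_s: 9.38
ee_pos: [471.1, -200.8, 259.7]
ee_rot: [-180.0, -0.0, 97.3]
force: [-0.4, 0.6, -4.3]
gripper_width: 23.7
time_s: 9.62
ee_pos: [471.2, -200.8, 259.4]
ee_rot: [180.0, 0.0, 97.3]
force: [-2.4, 0.4, 3.5]
gripper_width: 24.0
```

Contact with the floor. Sliding in.

```bash
python3 -m jog '[[0.015,0,0.006,-0.0003,0,0,0],[0.015,0,0.010,0,0,0,0],[0.015,0,0.010,0,0,0,0],[0.015,0,0.010,0,0,0,0],[0.015,0,0.010,0,0,0,0],[0.015,0,0.006,0,0,0,0],[0.015,0,0,0,0,0,0]]'
python3 -m jog '[[0.015,0,0.008,0,0,0,0],[0.015,0,0.012,0,0,0,0],[0.015,0,0.012,0,0,0,0],[0.015,0,0.012,0,0,0,0],[0.015,0,0.012,0,0,0,0],[0.015,0,0.008,0,0,0,0],[0.015,0,0,0,0,0,0]]'
```

```text
time_s: 10.5
ee_pos: [521.9, -194.2, 259.5]
ee_rot: [-179.8, -0.0, 97.4]
force: [-5.8, -0.4, 4.3]
gripper_width: 24.1
time_s: 11.38
ee_pos: [585.8, -186.0, 259.5]
ee_rot: [-179.8, -0.0, 97.4]
force: [-5.1, -0.1, 4.6]
gripper_width: 23.9
```

```bash
python3 -m jog '[[0.015,0,0.005,0,0,0,0],[0.015,0,0.004,0,0,0,0],[0.015,0,0.002,0,0,0,0],[0.015,0,0,0,0,0,0]]'
python3 -m jog '[[0.015,0,0.0015,0,0,0,0],[0.015,0,0,0,0,0,0]]'
python3 -m jog '[[0.015,0,0.0015,0,0,0,0],[0.015,0,0,0,0,0,0]]'
```

```text
time_s: 11.88
ee_pos: [595.9, -184.7, 259.6]
ee_rot: [-179.7, -0.0, 97.4]
force: [-7.0, -1.7, 6.5]
gripper_width: 23.8
time_s: 12.12
ee_pos: [596.8, -184.6, 259.6]
ee_rot: [-179.6, -0.0, 97.4]
force: [-7.7, -0.9, 7.6]
gripper_width: 23.7
time_s: 12.38
ee_pos: [598.5, -184.4, 259.7]
ee_rot: [-179.7, -0.0, 97.4]
force: [-6.6, -1.0, 8.1]
gripper_width: 24.3
```

```bash
python3 -m jog '[[0.015,0,0.001,0,0,0,0],[0.015,0,0,0,0,0,0]]'
python3 -m jog '[[0.015,0,0.001,0,0,0,0],[0.015,0,0,0,0,0,0]]'
python3 -m jog '[[0.015,0,0.001,0,0,0,0],[0.015,0,0,0,0,0,0]]'
```

```text
time_s: 12.62
ee_pos: [599.3, -184.4, 259.6]
ee_rot: [-179.6, -0.0, 97.4]
force: [-8.6, -1.2, 7.4]
gripper_width: 24.1
time_s: 12.88
ee_pos: [600.3, -184.2, 259.6]
ee_rot: [-179.7, -0.0, 97.4]
force: [-8.5, -0.6, 9.4]
gripper_width: 23.7
time_s: 13.12
ee_pos: [601.5, -184.1, 259.6]
ee_rot: [-179.7, -0.0, 97.4]
force: [-7.5, -0.4, 7.3]
gripper_width: 23.8
```

```bash
python3 -m jog '[[0.015,0,0.001,0,0,0,0],[0.015,0,0,0,0,0,0]]'
python3 -m jog '[[0.015,0,0.001,0,0,0,0],[0.015,0,0,0,0,0,0]]'
python3 - <<'E'
from h import *
th=np.radians(7.2);c,s=np.cos(th),np.sin(th)
f=grab('scene');np.save('scene4.npy',f,allow_pickle=True);t=grab('top')
cv2.imwrite('pics/home.png',np.hstack([cv2.resize(f['color'][110:250,90:290],None,fx=2,fy=2,interpolation=2),cv2.resize(t['color'][110:250,390:500],None,fx=2,fy=2,interpolation=2)]))
P=cloud(f);ok=f['depth']>0
d=P[...,:2]-[599.5,-185.6];gx=d@[c,s];gy=d@[-s,c];z=P[...,2]
m=ok&(z>12)&(z<20)&(abs(gy)<28)&(gx>-120)&(gx<60)
print(m.sum(),gx[m].min(),gx[m].max())
m=ok&(z>8)&(z<25)&(abs(gy)<15)&(gx>-120)&(gx<60)
for x in range(-60,45,5):
    k=m&(abs(gx-x)<2.5); print(x,k.sum(),np.median(z[k]).round(1) if k.any() else '',end='; ')
E
```

```text
time_s: 13.38
ee_pos: [602.3, -184.0, 259.6]
ee_rot: [-179.6, -0.0, 97.4]
force: [-9.4, -1.4, 7.5]
gripper_width: 24.0
time_s: 13.62
ee_pos: [603.1, -183.9, 259.7]
ee_rot: [-179.6, -0.0, 97.4]
force: [-9.8, -1.8, 8.5]
gripper_width: 24.5
121 -33.417260470579265 49.33050273438469
-60 0 ; -55 0 ; -50 0 ; -45 0 ; -40 0 ; -35 1 12.3; -30 7 16.0; -25 8 16.3; -20 6 15.2; -15 10 14.9; -10 2 14.7; -5 0 ; 0 0 ; 5 7 16.3; 10 9 14.6; 15 7 15.4; 20 8 14.1; 25 5 14.5; 30 2 16.7; 35 0 ; 40 0 ;
```

View pics/home.png

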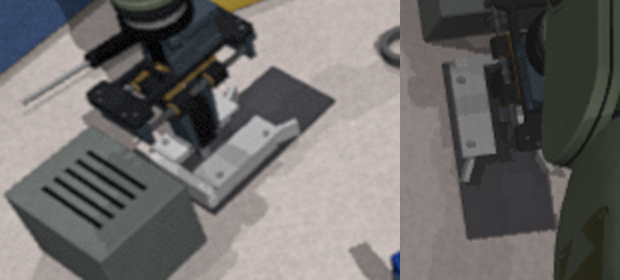

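```bash
python3 - <<'E'
from h import *
print(status.state()['torque'],status.state()['force'])
th=np.radians(7.2);c,s=np.cos(th),np.sin(th)
f3=np.load('scene3.npy',allow_pickle=True).item();fs=[grab('scene') for _ in range(4)]+[np.load('scene4.npy',allow_pickle=True).item()]
def fit(fr,x0,zl,zh,w):
    A=[];B=[]
    for f in fr:
        P=cloud(f);ok=f['depth']>0
        d=P[...,:2]-[599.5,-185.6];gx=d@[c,s];gy=d@[-s,c];z=P[...,2]
        m=ok&(z>zl)&(z<zh)&(abs(gy)<w)&(abs(gx-x0)<30)
        A.append(np.c_[gx[m]-x0,gy[m],np.ones(m.sum())]);B.append(z[m])
    A=np.vstack(A);B=np.hstack(B);k=np.linalg.lstsq(A,B,rcond=None)[0]
    r=B-A@k;g=abs(r)<1.5;k=np.linalg.lstsq(A[g],B[g],rcond=None)[0]
    print(len(B),np.degrees(k[:2]).round(2),k[2].round(1),'gx',A[:,0].min()+x0,A[:,0].max()+x0)
fit([f3],-129,17,27,24)
fit(fs,0,10,20,14)
f=fs[0];P=cloud(f);ok=f['depth']>0
d=P[...,:2]-[599.5,-185.6];gx=d@[c,s];gy=d@[-s,c];z=P[...,2]
# plate floor z, slot edges
m=ok&(abs(gy)<20)&(gx>-120)&(gx<-80)&(z<10);print('floor',np.median(z[m]))
E
```

```text
[-0.3154982   1.94243145 -0.04710135] [-9.84496057 -1.21451056  6.2870191 ]
274 [-0.08 -0.16] 21.8 gx -158.7632200968654 -99.09301797761769
309 [-0.88  2.7 ] 15.3 gx -29.852292465150995 28.818995000518687
floor 4.392019516108235
```

The forces grow slowly and the foot leans 0.9° forward, which fits contact with the stop. I'll release partly, let it settle flat, then look.

```bash
python3 -m jog '[[0.03,0,0,0,0,0,0],[0.05,0,0,0,0,0,0],[0.06,0,0,0,0,0,0],[0.06,0,0,0,0,0,0]]'
python3 -m jog '[[0.06,0,0,-0.01,0,0,0],[0.06,0,0,-0.03,0,0,0],[0.06,0,0,-0.03,0,0,0],[0.06,0,0,-0.03,0,0,0],[0.06,0.03,0,0,0,0,0],[0.06,0.04,0,0,0,0,0],[0.06,0.04,0,0,0,0,0],[0.06,0.04,0,0,0,0,0],[0.06,0,0,0,0,0,0]]'
python3 - <<'E'
from h import *
th=np.radians(7.2);c,s=np.cos(th),np.sin(th)
o=[]
for n in('scene','top','wrist'):
    f=grab(n,n+'5.png');np.save(n+'5.npy',f,allow_pickle=True);P=cloud(f);ok=f['depth']>0
    d=P[...,:2]-[599.5,-185.6];gx=d@[c,s];gy=d@[-s,c];z=P[...,2]
    for lo,hi in((10,20),(104,122)):
        m=ok&(z>lo)&(z<hi)&(abs(gy)<(14 if lo<50 else 40))&(abs(gx)<45)
        if m.sum()>10:
            q=np.c_[gx[m],gy[m]].astype(np.float32);print(n,lo,m.sum(),np.median(z[m]).round(1),np.percentile(q,[1,99],axis=0).round(1).tolist(),cv2.minAreaRect(q))
    m=ok&(z>35)&(z<44)&(abs(gy)<12)&(gx<70)&(gx>20)
    if m.sum()>3: print(n,'stop',np.percentile(gx[m],[2,98]).round(1))
f=np.load('scene5.npy',allow_pickle=True).item();t=np.load('top5.npy',allow_pickle=True).item()
cv2.imwrite('pics/rel.png',np.hstack([cv2.resize(f['color'][110:250,90:260],None,fx=2.6,fy=2.6,interpolation=2),cv2.resize(t['color'][110:250,390:500],None,fx=2.6,fy=2.6,interpolation=2)]))
E
```

```text
time_s: 14.42
ee_pos: [605.5, -183.5, 259.0]
ee_rot: [179.9, 0.0, 97.3]
force: [-0.6, 0.7, 0.2]
gripper_width: 57.2
time_s: 15.55
ee_pos: [585.6, -32.6, 359.9]
ee_rot: [179.9, -0.0, 97.5]
force: [0.1, -0.9, 0.6]
gripper_width: 60.1
scene 10 66 14.5 [[-30.9, -13.9], [26.2, -3.1]] ((-2.08734130859375, -8.269068717956543), (11.069948196411133, 59.59340286254883), 89.47948455810547)
scene 104 11 108.8 [[11.5, -19.1], [15.1, 7.2]] ((13.226858139038086, -5.160526275634766), (28.30570411682129, 2.416382312774658), 86.87676239013672)
scene stop [37.5 49.2]
top 10 167 15.5 [[-30.6, -13.8], [39.1, 7.9]] ((4.293621063232422, -2.8855934143066406), (70.12737274169922, 22.0300350189209), 0.2852654755115509)
top 104 177 114.4 [[-8.5, -14.2], [15.5, 18.4]] ((3.664661407470703, 2.274287223815918), (33.59990310668945, 25.36359214782715), 88.22271728515625)
top stop [39.3 50.1]
```

View pics/rel.png

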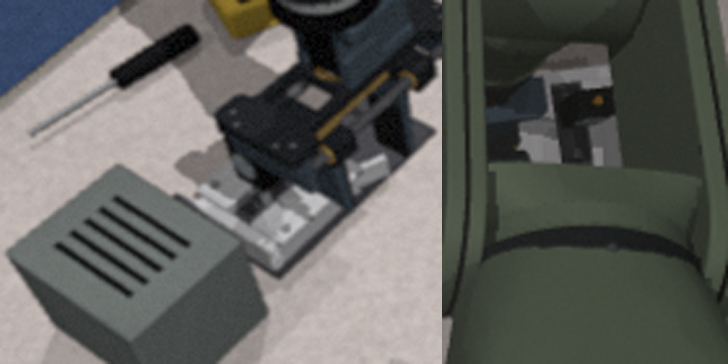

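View pics/wrist5.png

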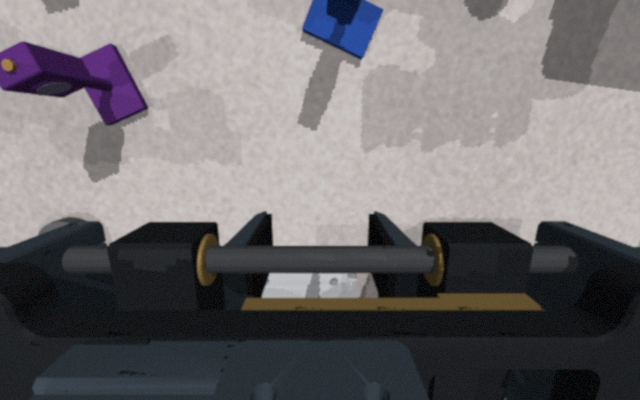

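The arm blocks the views, so I'm moving it clear to measure the seating.

```bash
python3 -m jog '[[0.06,0.04,-0.02,-0.01,0,0,0],[0.06,0.045,-0.025,0,0,0,0],[0.06,0.045,-0.025,0,0,0,0],[0.06,0.045,-0.025,0,0,0,0],[0.06,0.045,-0.025,0,0,0,0],[0.06,0.03,-0.02,0,0,0,0],[0.06,0,0,0,0,0,0]]'
python3 - <<'E'
from h import *
th=np.radians(7.2);c,s=np.cos(th),np.sin(th)
for n in('scene','top'):
    f=grab(n,n+'6.png');np.save(n+'6.npy',f,allow_pickle=True);P=cloud(f);ok=f['depth']>0
    d=P[...,:2]-[599.5,-185.6];gx=d@[c,s];gy=d@[-s,c];z=P[...,2]
    for lo,hi in((10.5,22),(104,122)):
        m=ok&(z>lo)&(z<hi)&(abs(gy)<(13 if lo<50 else 40))&(abs(gx)<45)
        if m.sum()>10:
            q=np.c_[gx[m],gy[m]].astype(np.float32);print(n,lo,m.sum(),np.median(z[m]).round(1),np.percentile(q,[1,99],axis=0).round(1).tolist(),cv2.minAreaRect(q))
    m=ok&(z>35)&(z<44)&(abs(gy)<12)&(gx<70)&(gx>20)
    if m.sum()>3: print(n,'stop',np.percentile(gx[m],[2,98]).round(1))
    m=ok&(z>35)&(z<44)&(abs(gy)<50)&(abs(gy)>20)&(gx<70)
    print(n,'lips+stop',np.percentile(gx[m],[.5,99.5]).round(1))
    m=ok&(z>106)&(z<116)&(gx>60)&(gx<220)&(abs(gy)<60);print(n,'box',np.percentile(gx[m],[.5,99.5]).round(1))
f=np.load('scene6.npy',allow_pickle=True).item();t=np.load('top6.npy',allow_pickle=True).item()
cv2.imwrite('pics/rel2.png',np.hstack([cv2.resize(f['color'][120:240,130:260],None,fx=3.2,fy=3.2,interpolation=2),cv2.resize(t['color'][110:230,400:490],None,fx=3.2,fy=3.2,interpolation=2)]))
E
```

```text
time_s: 16.58
ee_pos: [414.6, 195.7, 369.4]
ee_rot: [180.0, -0.0, 97.4]
force: [0.2, -0.8, 1.1]
gripper_width: 59.8
scene 10.5 59 14.9 [[-32.4, -12.8], [26.0, -1.1]] ((-2.5997047424316406, -6.039525508880615), (59.95460510253906, 13.602290153503418), 0.039011258631944656)
scene 104 168 113.0 [[-9.3, -17.4], [14.3, 18.7]] ((2.304196357727051, 0.9250011444091797), (37.05790328979492, 24.993288040161133), 89.4246597290039)
scene stop [37.5 49.2]
scene lips+stop [-73.4  48.7]
scene box [ 82.7 201.6]
top 10.5 159 15.8 [[-30.6, -12.7], [39.1, 8.0]] ((4.1141204833984375, -2.473226547241211), (20.82478141784668, 70.19026947021484), 89.68138122558594)
top 104 191 114.0 [[-8.5, -17.0], [15.5, 18.0]] ((3.6115989685058594, 0.5630874633789062), (24.3035945892334, 36.9854736328125), 0.18443910777568817)
top stop [39.1 50.8]
top lips+stop [-70.6  50.5]
top box [ 83.2 202.1]
```

View pics/rel2.png

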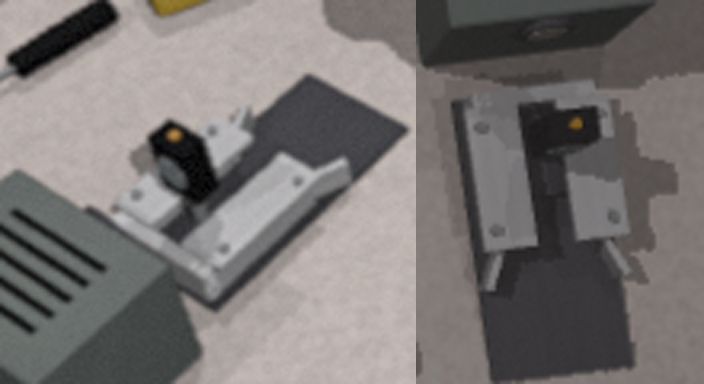

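View pics/top6.png

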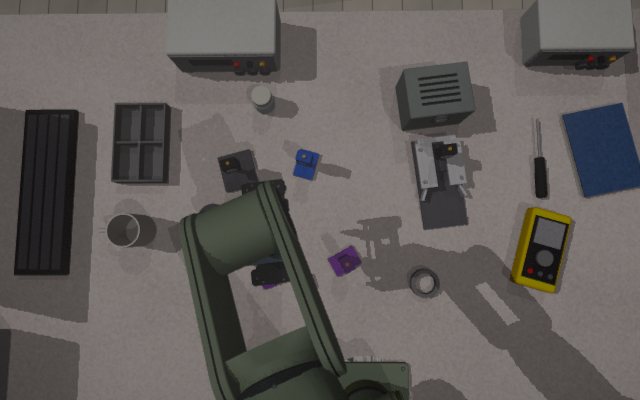

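View: the holder stands upright between the lips with its foot under them, the head at crop-right (575,125). Both cameras put the guide about 2.5 mm further along than I estimated (box 83–202), and the head centre at +2.3/+3.6. That makes it home within about 1 mm. To be certain it is against the stop, I'll regrip firmly and push until there is clear contact.

```bash
python3 -m jog '[[0.06,-0.03,0.01,0,0,0,0],[0.06,-0.041,0.0142,0,0,0,0],[0.06,-0.042,0.0142,0,0,0,0],[0.06,-0.042,0.0142,0,0,0,0],[0.06,-0.042,0.0142,0,0,0,0],[0.06,-0.042,0.0142,0,0,0,0],[0.06,-0.042,0.0142,0,0,0,0],[0.06,-0.042,0.0142,0,0,0,0],[0.06,-0.042,0.0142,0,0,0,0],[0.06,-0.036,0.0137,0,0,0,0.003],[0.06,0,0,0,0,0,0]]' 60
```

```text
time_s: 18.05
ee_pos: [603.2, -189.3, 368.2]
ee_rot: [180.0, 0.0, 96.9]
force: [0.0, 0.8, 0.7]
gripper_width: 60.0
```

```bash
python3 -m jog '[[0.06,0.0045,0,0.01,0,0,-0.003],[0.06,0,0,0.03,0,0,0],[0.06,0,0,0.035,0,0,0],[0.06,0,0,0.025,0,0,0],[0.06,0,0,0.016,0,0,0],[0.06,0,0,0,0,0,0]]' 60
python3 -m jog '[[0.015,0,0,0,0,0,0],[0.015,0,0,0,0,0,0],[0.015,0,0,0,0,0,0],[0.015,0,0,0,0,0,0],[0.015,0,0,0,0,0,0]]' 60
```

```text
time_s: 18.8
ee_pos: [601.4, -179.8, 252.0]
ee_rot: [-179.9, -0.1, 97.4]
force: [0.8, -0.2, -0.5]
gripper_width: 60.4
time_s: 19.42
ee_pos: [601.4, -180.5, 253.4]
ee_rot: [-179.9, -0.0, 97.3]
force: [-3.0, 0.1, 4.6]
gripper_width: 23.8
```

```bash
python3 -m jog '[[0.015,0,0,-0.001,0,0,0],[0.015,0,0,0,0,0,0]]'
python3 -m jog '[[0.015,0,0.001,0,0,0,0],[0.015,0,0,0,0,0,0]]'
python3 -m jog '[[0.015,0,0.001,0,0,0,0],[0.015,0,0,0,0,0,0]]'
```

```text
time_s: 19.68
ee_pos: [601.5, -180.5, 253.4]
ee_rot: [-179.9, -0.0, 97.3]
force: [-3.7, -0.7, -1.8]
gripper_width: 23.7
time_s: 19.92
ee_pos: [602.0, -180.5, 253.5]
ee_rot: [-179.8, -0.0, 97.3]
force: [-5.0, -2.0, -0.1]
gripper_width: 23.8
time_s: 20.18
ee_pos: [602.5, -180.5, 253.5]
ee_rot: [-179.7, -0.0, 97.3]
force: [-7.7, -2.1, 1.2]
gripper_width: 24.2
```

```bash
python3 -m jog '[[0.015,0,0.0015,0,0,0,0],[0.015,0,0,0,0,0,0]]'
python3 -m jog '[[0.015,0,0.0015,0,0,0,0],[0.015,0,0,0,0,0,0]]'
```

```text
time_s: 20.42
ee_pos: [603.3, -180.4, 253.6]
ee_rot: [-179.5, -0.1, 97.4]
force: [-10.2, -3.6, 4.7]
gripper_width: 23.4
time_s: 20.68
ee_pos: [604.0, -180.3, 253.7]
ee_rot: [-179.3, -0.1, 97.4]
force: [-13.1, -3.3, 5.9]
gripper_width: 23.6
```

The horizontal reaction climbs from 4 to 13 N with the floor load removed, and the arm yields instead of advancing, so the foot is firmly on the stop. Easing off most of the push and releasing.

```bash
python3 -m jog '[[0.015,0,-0.0015,0.0003,0,0,0],[0.015,0,-0.0015,0.0003,0,0,0],[0.015,0,0,0,0,0,0]]'
python3 -m jog '[[0.03,0,0,0,0,0,0],[0.05,0,0,0,0,0,0],[0.06,0,0,0,0,0,0],[0.06,0,0,0,0,0,0],[0.06,0,0,-0.01,0,0,0],[0.06,0,0,-0.03,0,0,0],[0.06,0,0,-0.035,0,0,0],[0.06,0,0,-0.035,0,0,0],[0.06,0,0,0,0,0,0]]'
python3 -m jog '[[0.06,0.03,-0.005,0,0,0,0],[0.06,0.04,-0.014,0,0,0,0],[0.06,0.04,-0.014,0,0,0,0],[0.06,0.04,-0.014,0,0,0,0],[0.06,0.04,-0.014,0,0,0,0],[0.06,0.04,-0.014,0,0,0,0],[0.06,0.04,-0.014,0,0,0,0],[0.06,0.04,-0.014,0,0,0,0],[0.06,0.03,-0.014,0,0,0,0],[0.06,0,0,0,0,0,0]]'
python3 - <<'E'
from h import *
th=np.radians(7.2);c,s=np.cos(th),np.sin(th)
for n in('scene','top'):
    f=grab(n,n+'7.png');np.save(n+'7.npy',f,allow_pickle=True);P=cloud(f);ok=f['depth']>0
    d=P[...,:2]-[599.5,-185.6];gx=d@[c,s];gy=d@[-s,c];z=P[...,2]
    for lo,hi in((10.5,22),(104,122)):
        m=ok&(z>lo)&(z<hi)&(abs(gy)<(13 if lo<50 else 40))&(abs(gx)<45)
        if m.sum()>10:
            q=np.c_[gx[m],gy[m]].astype(np.float32);print(n,lo,m.sum(),np.median(z[m]).round(1),np.percentile(q,[1,99],axis=0).round(1).tolist(),cv2.minAreaRect(q))
    m=ok&(z>35)&(z<44)&(abs(gy)<12)&(gx<70)&(gx>20)
    if m.sum()>3: print(n,'stop',np.percentile(gx[m],[2,98]).round(1))
    for l in('round_head','broad_head'):
        for r in vision.find_in(n,l)[:1]:print(l,r['p'],r['location'])
f=np.load('scene7.npy',allow_pickle=True).item();t=np.load('top7.npy',allow_pickle=True).item()
cv2.imwrite('pics/rel3.png',np.hstack([cv2.resize(f['color'][120:240,130:260],None,fx=3.2,fy=3.2,interpolation=2),cv2.resize(t['color'][110:230,400:490],None,fx=3.2,fy=3.2,interpolation=2)]))
E
```

```text
time_s: 21.05
ee_pos: [602.4, -180.5, 253.5]
ee_rot: [-179.7, -0.0, 97.3]
force: [-8.1, -1.6, 4.6]
gripper_width: 23.7
time_s: 22.18
ee_pos: [604.5, -180.3, 367.5]
ee_rot: [179.6, 0.2, 97.3]
force: [-0.5, 0.5, -0.0]
gripper_width: 60.2
time_s: 23.42
ee_pos: [443.2, 143.3, 362.8]
ee_rot: [-179.9, -0.0, 97.5]
force: [0.3, 0.7, -0.3]
gripper_width: 59.9
scene 10.5 58 14.5 [[-32.0, -12.3], [26.4, -2.0]] ((-2.6620330810546875, -6.68304443359375), (61.10136413574219, 11.156258583068848), 0.282717227935791)
scene 104 165 113.0 [[-9.2, -15.9], [14.6, 19.1]] ((3.2596359252929688, 1.2872753143310547), (27.10671615600586, 37.562801361083984), 5.829644680023193)
scene stop [37.5 49.4]
round_head 0.86 [453.2, 380.8, 9.8]
broad_head 0.87 [584.6, 324.4, 7.8]
top 10.5 163 15.5 [[-30.8, -12.8], [39.5, 7.7]] ((4.426628112792969, -2.5453176498413086), (70.57938385009766, 20.644323348999023), 0.1530134528875351)
top 104 191 114.3 [[-8.1, -16.4], [15.6, 18.4]] ((3.589535713195801, 0.2804450988769531), (24.39453125, 36.68342208862305), 1.9982492923736572)
top stop [39.  50.9]
round_head 0.72 [443.3, 363.2, 9.8]
broad_head 0.73 [560.5, 305.8, 11.8]
```

View pics/rel3.png

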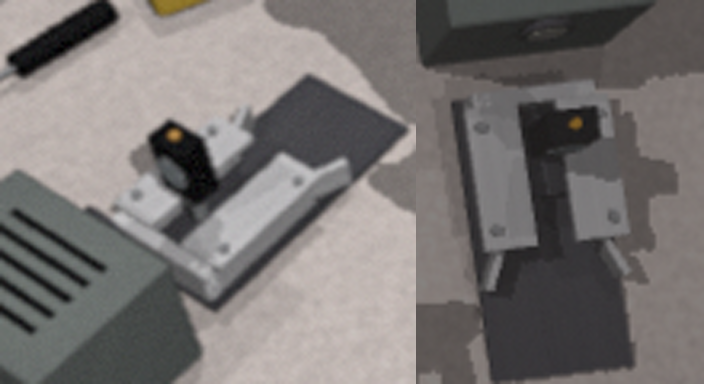

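View pics/scene7.png

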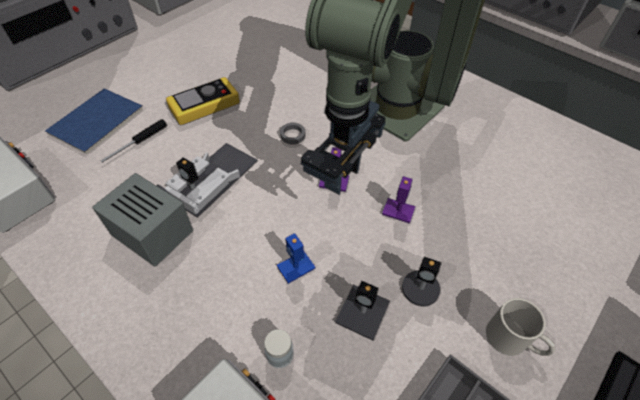

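The holder did not move on the second push (head at +3.6 both times, foot front meeting the stop at about 39). It stands upright at scene (187,168), clear of the gripper. The bystanders at (365,305) and (425,283) are unmoved. Handing in.

```bash
python3 - <<'E'
from h import *
print(ticket.job_done())
E
```

```text
the job is handed in; nothing more can be done
None
```

The black small-footed holder is in the guide, its foot under both lips and against the end stop, released and upright. I gripped it across x, set it down at the open end and slid it in. After letting go I gripped it again and pushed once more to be sure, then released it and moved the arm away. I handed the job in at about 23.5 s of robot time.

**What the last checks showed**
- **Contact with the stop:** on the second push the horizontal force rose steadily to about 13 N. The holder ended within a fraction of a millimetre of where it stood before.
- **Position and attitude:** the top camera shows the foot's front edge meeting the stop face, at 39.5 against 39.0 mm. The head is level and within about 1 mm of the slot's centre line.
- **Other holders:** the round-footed and broad-footed holders read within about 2 to 5 mm of their starting positions. That is within the network's noise, and the pictures show no movement.

**What disagreed**
- My first estimate of the home point was about 2.5 to 4 mm too near the mouth. The seating therefore rests on the contact and the picture of the stop, not on that number.
- The first push gave no clear sign of contact, so I repeated it.
- On the second grip the fingers sat about 4 mm off-centre along the head. This did no harm.

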